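# Dispense a stone ball with the lever and ease the lid shut

## Task

Press the dispenser's lever right down so that the linked lid swings fully open, and keep it down until the stone ball has rolled out and settled at the end of the trough. Then ease the lever back up so that the lid comes down gently and shuts without slamming. Work the lid by the lever only; leave the ball lying in the trough, do not touch it, and leave everything else on the desk undisturbed.

Things in the scene. Friction and masses are not known exactly. Their poses are not given: they have to be found in the camera images.
- dispenser: Fixed grey steel box, 128 x 108 mm, 126 mm tall with its lid, on a 150 x 130 mm base plate. Origin: centre of its underside; x points from lever side (front) to hinge side (back), y to the trough side, z up. An open-topped aluminium trough, 42 mm wide, walls 20 mm, leaves the +y side centred on x = -20 mm and slopes down to a stop at y = 190 mm.
- pad_top (a point): Centre of the top of the lever's flat steel press pad, 40 (dispenser's x) x 42 (y) x 6 mm; moves with the lever. At rest at (-160, -68, 112) mm in the dispenser's frame, tilted 0.21 rad, front edge higher. Pressed right down it is about 60 mm lower, almost straight below (within 7 mm), tilted 0.21 rad the other way. Site axes at rest: the dispenser's.
- lever (a joint): Lever angle in rad: 0 at rest (pad up), 0.42 at its stop (right down). Pivot at (-20, -68, 75) mm in the dispenser's frame, axis along its y; the pad's centre is 145 mm from it. Pressing takes about 2 to 4 N at the pad. Let go, the lid's weight and a return spring throw it back up at once.
- lid: Aluminium lid plate, 136 x 116 x 4 mm, with a tab on its +y edge that closes the outlet to the trough until the lid lifts. Origin on the hinge line, (64, 0, 124) mm in the dispenser's frame; axes as the dispenser's when shut. Linked to the lever: it swings about y by 2.5 times the lever's angle, 1.05 rad fully open, front edge up. Let go from open, it falls at 2 to 4 rad/s and slams.
- stone_center (a point): Centre of the polished stone ball, 25 mm in diameter, about 22 g. It starts inside the box behind the lid's tab, hidden from above by the lid, and rolls down the trough by itself within about 2 s once the lid has lifted.
- trough_end (a point): Where the ball's centre comes to rest against the stop at the low end of the trough: (-20, 177, 55) mm in the dispenser's frame. Fixed to the dispenser.
- egg: Bystander: banded onyx egg standing on its blunt end, 43 mm thick, 56 mm tall. Origin: centre of its underside.
- dish: Bystander: white ceramic ring dish, 90 mm across, 18 mm high with a 44 mm tall central cone. Origin: centre of its underside.
- loupe: Bystander: black plastic loupe, 42 mm across, 28 mm tall. Origin: centre of its underside.
- weight: Bystander: brass scale weight with a knob, 38 mm across, 53 mm tall. Origin: centre of its underside.
- jar: Bystander: small jar, 56 mm across, 70 mm tall, left of the work. Origin: centre of its underside.
- tray: Bystander: wooden tray 160 x 100 x 30 mm, far left. Origin: centre of its underside.
- vise: Bystander, fixed: small steel vise with a clamp lever, 100 x 90 mm base, 98 mm tall, right of the work. Origin: centre of its underside.
- stone: The same stone ball; its origin turns with it as it rolls, so use its centre point instead.

How it is judged:
By the outcome, as a careful person would: the job done as asked, in the order asked, and still so for the second after the job is handed in, with the robot touching nothing.
It also fails if it takes over 45 s, if anything falls off the work surface, if the arm or the gripper's body presses on something with over 40 N, if the wrist force passes 120 N, or if a joint passes its speed limit or range.

## Robot

A 6-joint arm with a two-finger parallel gripper is mounted at the origin on the work surface. World frame = base frame: x ahead of the robot, y to its left, z up, the work surface at z = 0. Lengths are in m, angles in rad, forces in N, time in s.
With the tool pointing down it reaches from about 0.3 to 0.825 m from the base axis. Payload 5.4 kg.
Tool frame: the origin (TCP) lies at the very end of the fingers, on their centre line; the grasp point (between the pads) lies 19 mm behind it; z points along the fingers, y is the line along which they close (so a half turn about z gives the same grasp; the last joint's range is limited). The gripper opens to 92 mm and grips with 3 to 60 N. Pads are 20 mm wide; open, the fingers measure 128 mm over their backs; the gripper's body (75 mm by 189 mm) begins 69 mm behind the grasp point.
Start: joints at [-1.44, 0.158, 1.597, -0, 1.386, -0.21], TCP at [0.192, -0.542, 0.215] pointing down, gripper open.
Joint ranges: [-2.91, 2.91], [-0.94, 2.29], [0.18, 2.7], [-1.29, 4.43], [0.17, 2.64], [-3, 3]. Speed limits (rad/s): [2.57, 2.57, 3.14, 3.14, 3.14, 3.14].

## Interface

Orientations are given as a rotation vector (axis times angle).
In Python, from workcell import bot gives the robot as it stands. Calls block until the motion is done:
- bot.goto(position, orientation): joint-space move of the TCP to a pose.
- bot.line_to(position, rot=None, max_speed=0.15): straight line of the TCP; rot=None keeps the orientation; max_speed is the mean speed in m/s.
- bot.set_joints(angles): joint-space move.
- bot.set_gripper(opening, newtons=None): opening from 0.0 (shut) to 1.0 (fully open); newtons is the grip in N (None keeps the last); returns when the fingers have stopped.
- bot.hold(seconds).
- bot.inverse_kinematics(position, orientation): joint angles nearest the present ones, or None.
- bot.read_camera(name): name is "side" or "top"; returns a dict with "pixels" (420x560x3 uint8, blue, green, red), "fx", "fy", "cx", "cy" (pixels), "k1" (the pictures are not rectified: a ray, as slopes to the right and down, at radius r is drawn at 1 + k1 r^2 times it, then the intrinsics apply), "R" (3x3) and "t" (3): a world point X has camera coordinates R X + t. Camera axes: x right, y down, z forward; pixel columns grow to the right and rows downward; lengths in m; the calibration is good to about 2 mm. A picture is of the moment at which its call begins. There is no depth.
A pose or a line that the arm cannot do raises bot.MotionError and nothing moves.
- bot.job_done(): hands the job in; it is judged then, once.
Readings, each from a call of its own:
- bot.current_clock(): time.
- bot.current_joints(): joint angles.
- bot.current_joint_vel(): joint speeds.
- bot.current_effort(): joint torques, N m.
- bot.current_ee_pos(): TCP position.
- bot.current_tool_rot(): TCP orientation.
- bot.current_contact_force(): force on the tool from outside, world axes, zero at the start.
- bot.current_ft_torque(): the same for the moment, N m.
- bot.current_opening(): opening from 0.0 (shut) to 1.0 (fully open).
- bot.current_grip_force(): force on a finger pad.
Only numpy, scipy, OpenCV 4.12 (cv2) and the standard library are available. Lean on these libraries where they do the work, as an engineer would, in place of code of your own. Each camera call takes 0.05 s, during which the arm holds its last target. There are 200 camera calls.

## Working session

There is one attempt and no reset: what is moved stays moved. The work goes in short steps, each a Python script; the robot and the scene stay as the last script left them, time stands still between calls to the robot, and variables do not carry over. Pictures are saved under pics/ and viewed, at most 10 in all, crops included, and the job is handed in when it is done.

```bash
mkdir -p pics; ls
python3 - <<'E'
from workcell import bot
import cv2
for n in("top","side"):
    c=bot.read_camera(n); cv2.imwrite(f"pics/{n}0.png",c["pixels"]); print(n,{k:v for k,v in c.items() if k!="pixels"})
print(bot.current_clock(),bot.current_tool_rot(),bot.current_opening())
E
```

```text
pics
top {'fx': 495.7905706653329, 'fy': 495.7905706653329, 'cx': 277.3895777842897, 'cy': 202.3362890341234, 'k1': -0.106758562164983, 'R': array([[-7.94771613e-02, -9.96836593e-01,  4.33307770e-04],
       [-9.75627814e-01,  7.76969948e-02, -2.05215850e-01],
       [ 2.04533002e-01, -1.67327203e-02, -9.78716643e-01]]), 't': array([0.06087929, 0.58687435, 1.38039146])}
side {'fx': 452.9456303830465, 'fy': 452.9456303830465, 'cx': 283.43166974894075, 'cy': 212.21400794789378, 'k1': -0.01939382162125653, 'R': array([[-0.8461657 , -0.53260164,  0.01841466],
       [-0.39559479,  0.60459387, -0.69135448],
       [ 0.35708314, -0.59228519, -0.72228102]]), 't': array([0.49904652, 0.2688175 , 1.47502607])}
0.1 [-3.09446005e+00 -5.32398908e-01 -7.56914123e-05] 0.9974083969077626
```

View pics/top0.png

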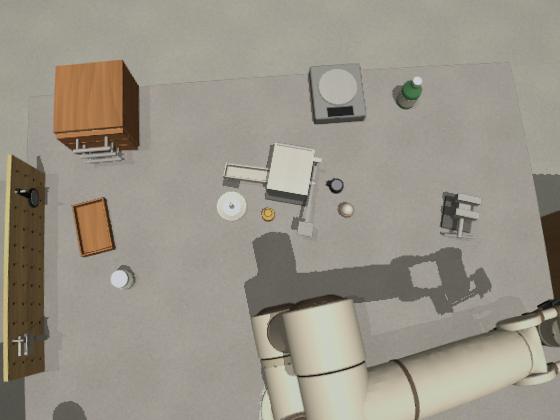

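View pics/side0.png

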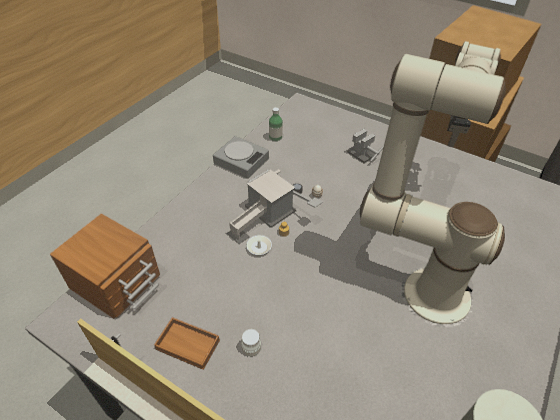

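The top view shows the lid at about (290,167), the pad at about (305,229), the trough running left to (225,173), the dish at (232,206), the weight at (268,214), the loupe at (337,186) and the egg at (346,210). I'll zoom in on both views.

Run:
```python
import cv2,numpy as np
a=cv2.imread("pics/top0.png")[130:250,215:365]; b=cv2.imread("pics/side0.png")[160:260,220:345]
cv2.imwrite("pics/topz.png",cv2.resize(a,None,fx=5,fy=5,interpolation=cv2.INTER_CUBIC))
cv2.imwrite("pics/sidez.png",cv2.resize(b,None,fx=6,fy=6,interpolation=cv2.INTER_CUBIC))
```

```text
(no output)
```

View pics/topz.png

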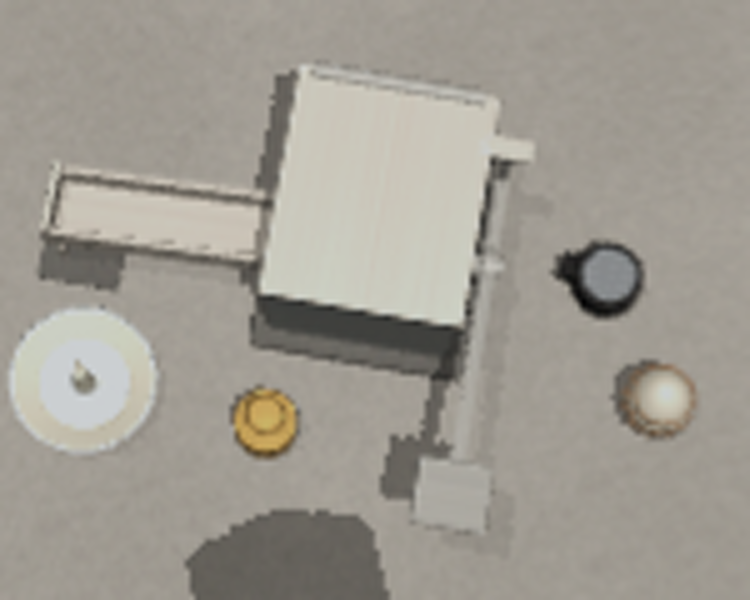

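View pics/sidez.png

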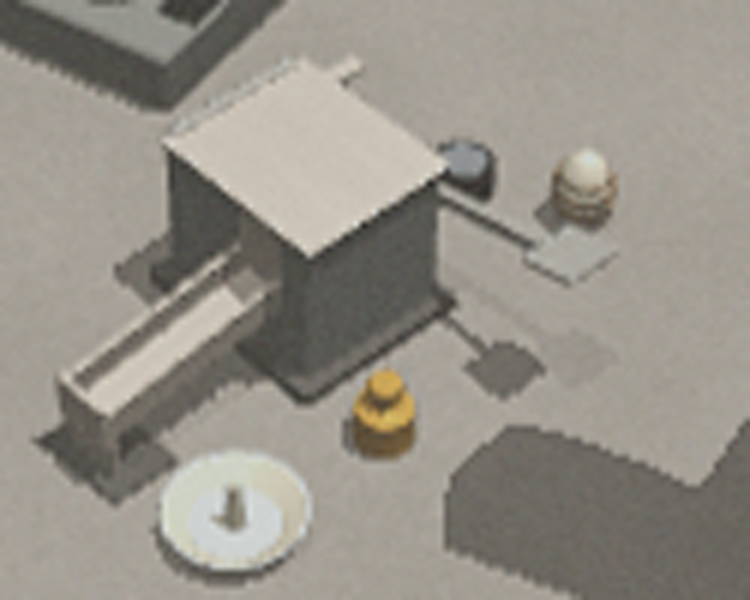

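The pad centre is at about (305.0,228.2) in the top view and (314.7,202.1) in the side view. The lid's front corners are at zoom (260,292) and (468,325) in the top view. Next I triangulate the pad and use the lid edges to get the yaw.

```bash
cat > h.py <<'E'
import numpy as np, cv2
from workcell import bot
from scipy.spatial.transform import Rotation as Ro
def ray(c,p):
    K=np.array([[c["fx"],0,c["cx"]],[0,c["fy"],c["cy"]],[0,0,1]])
    n=cv2.undistortPoints(np.array([[p]],float),K,np.array([c["k1"],0,0,0,0]))[0,0]
    R=np.array(c["R"]);return -R.T@np.array(c["t"]),R.T@np.array([*n,1])
def onz(c,p,z):
    o,d=ray(c,p);return o+d*(z-o[2])/d[2]
def tri(r1,r2):
    A=np.stack([r1[1],-r2[1]],1);s=np.linalg.lstsq(A,r2[0]-r1[0],rcond=None)[0]
    a=r1[0]+s[0]*r1[1];b=r2[0]+s[1]*r2[1];return (a+b)/2,np.linalg.norm(a-b)
E
python3 - <<'E'
from h import *
T=bot.read_camera("top");S=bot.read_camera("side")
zt=lambda u,v:(215+(u+.5)/5-.5,130+(v+.5)/5-.5)
zs=lambda u,v:(220+(u+.5)/6-.5,160+(v+.5)/6-.5)
print("pad",tri(ray(T,zt(452,493)),ray(S,zs(571,255))), onz(T,zt(452,493),.112))
fl,fr,bl,br=[onz(T,zt(*p),.126) for p in((260,292),(468,325),(303,70),(496,108))]
sfl,sfr=[onz(S,zs(*p),.126) for p in((315,253),(447,165))]
print(fl,fr,bl,br,"side",sfl,sfr)
for a,b in((fl,fr),(sfl,sfr)): 
    d=a-b; y=np.arctan2(-d[0],d[1]); m=(a+b)/2; R=Ro.from_euler('z',y).as_matrix()
    o=m-R@[-.072,0,.126]; print("yaw",y,"len",np.linalg.norm(d),"origin",o,"pad",o+R@[-.160,-.068,.112])
for a,b in((bl,fl),(br,fr)): d=a-b; print(np.arctan2(d[1],d[0]))
E
```

```text
pad (array([ 0.49870507, -0.05658823,  0.10688256]), np.float64(0.00439646463788379)) [ 0.5000404  -0.05555386  0.112     ]
[0.61936941 0.04194356 0.126     ] [ 0.59136339 -0.07204254  0.126     ] [0.74709747 0.00781673 0.126     ] [ 0.71590213 -0.09965092  0.126     ] side [0.61368133 0.04065792 0.126     ] [ 0.58832779 -0.06544833  0.126     ]
yaw -0.24092445553131478 len 0.11737618641805966 origin [ 6.75286882e-01 -3.22287247e-02 -1.11022302e-16] pad [ 0.5036832  -0.06008866  0.112     ]
yaw -0.23454703906466667 len 0.10909325307769514 origin [ 6.71033179e-01 -2.91281774e-02  1.11022302e-16] pad [ 0.49961066 -0.05808193  0.112     ]
-0.2610848595013036
-0.2181569863967131
```

```bash
cat >> h.py <<'E'
YAW=-.24; PAD=np.array([.501,-.058,.112])
D=Ro.from_euler('z',YAW)
def pose(th,lift=0.):
    """TCP pose: fingertips on the pad (lift m above it along its normal) with lever at th"""
    v=Ro.from_euler('y',-th).apply([-.140,0,.037])-np.array([-.140,0,.037])
    R=D*Ro.from_euler('y',.21-th)
    return PAD+D.apply(v)+R.apply([0,0,lift]), (R*Ro.from_euler('x',np.pi)).as_rotvec()
E
python3 - <<'E'
from h import *
bot.set_gripper(0.0,10)
p,r=pose(0,.07); print(p,r,bot.inverse_kinematics(p,r),bot.inverse_kinematics(*pose(.42)))
bot.goto(p,r); bot.line_to(pose(0,.02)[0],max_speed=.08)
print(bot.current_clock(),bot.current_ee_pos(),bot.current_contact_force(),bot.current_opening())
a=bot.read_camera("top")["pixels"][130:250,215:365];b=bot.read_camera("side")["pixels"][140:260,220:370]
cv2.imwrite("pics/hov.png",np.hstack([cv2.resize(x,(400,320),interpolation=cv2.INTER_CUBIC) for x in(a,b)]))
E
```

```text
[ 0.51517395 -0.0614686   0.18046216] [-3.07728846  0.3710574   0.324308  ] [-0.33885297  0.21843828  1.61135023 -0.02060051  1.52081918  1.47513068] [-0.37451404  0.01106275  2.12171186  0.03894186  0.80103952  1.412094  ]
4.4083 [ 0.50533082 -0.05908676  0.13181989] [-0.11135786 -0.59376272 -0.28677164] 0.0010919565824159291
```

View pics/hov.png

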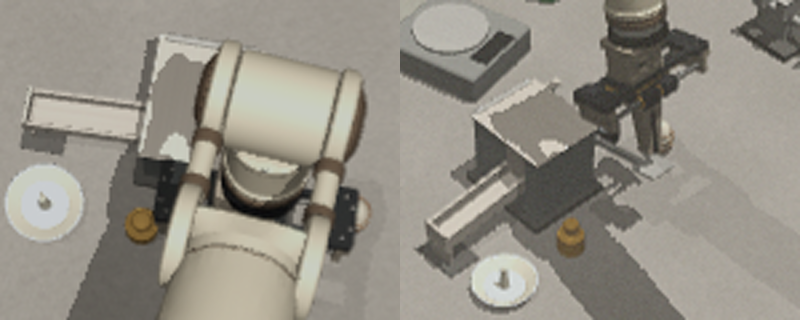

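The hover picture shows the fingertips at about (655,150), just above the pad at (655,170) in the side half. The wrist is clear of the lid. I'll press now, watching the force.

Run:
```python
from h import *
f0=bot.current_contact_force()
zc=None
for l in np.arange(.012,-.0121,-.002):
    bot.line_to(pose(0,l)[0],max_speed=.03); f=bot.current_contact_force()-f0
    if f[2]>.8: zc=l;break
print("contact lift",zc,f,bot.current_ee_pos(),bot.current_clock())
if zc is not None:
    for th in (.14,.28,.37):
        p,r=pose(th,zc); bot.line_to(p,r,max_speed=.04); print(th,bot.current_contact_force()-f0,bot.current_ee_pos())
    for th in np.arange(.385,.50,.015):
        p,r=pose(th,zc); bot.line_to(p,r,max_speed=.03); f=bot.current_contact_force()-f0; print(th,f)
        if f[2]>10: break
    print(zc,th,bot.current_ee_pos(),bot.current_clock())
    a=bot.read_camera("top")["pixels"][130:250,215:365];b=bot.read_camera("side")["pixels"][140:260,220:370]
    cv2.imwrite("pics/dn.png",np.hstack([cv2.resize(x,(400,320),interpolation=cv2.INTER_CUBIC) for x in(a,b)]))
```

```text
contact lift 0.012 [-0.07118661  0.03901862  0.8324107 ] [ 0.50319147 -0.05853402  0.12346428] 4.925
0.14 [0.30081732 1.15106667 1.84064838] [ 0.49828289 -0.05734809  0.10462097]
0.28 [-1.45173063  1.30430889  2.3813286 ] [ 0.49528874 -0.056568    0.08390389]
0.37 [-1.92328769  1.82245528  1.50583335] [ 0.49497029 -0.05648658  0.07067793]
0.385 [0.10207825 0.85379542 1.32334987]
0.4 [-0.65262896  0.67334374  2.07351594]
0.41500000000000004 [0.75150948 0.10606357 1.35985246]
0.43000000000000005 [-0.93918755  0.97249491  1.22054761]
0.44500000000000006 [-0.26028958  0.74012794  1.40757388]
0.4600000000000001 [-0.52494862  0.96567986  0.7867943 ]
0.4750000000000001 [-0.86918357  1.32026108  1.55717185]
0.4900000000000001 [-0.30713402  1.59216352  1.1193911 ]
0.012 0.4900000000000001 [ 0.4966402  -0.05689903  0.05316199] 8.7167
```

View pics/dn.png

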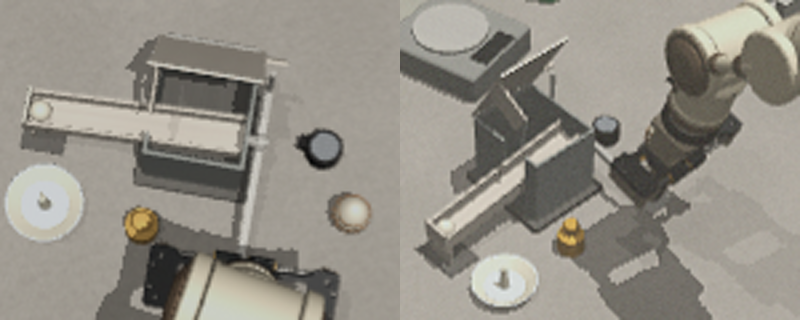

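The lid is standing open and the ball lies at the trough's end (40,110 in the left half). I still have to push on to the stop, so I'll press straight down in 1 mm steps with averaged force.

Run:
```python
from h import *
def F():
    return np.mean([(bot.hold(.02),bot.current_contact_force())[1] for _ in range(8)],0)
f0=np.array([-.11,-.59,-.29]); n=0
p=np.array(bot.current_ee_pos())
print(F()-f0)
for i in range(1,13):
    bot.line_to(p-[0,0,.001*i],max_speed=.02); f=F()-f0; print(i,f.round(2),bot.current_ee_pos()[2])
    if f[2]>9: break
bot.hold(1.)
print(F()-f0,bot.current_clock(),bot.current_ee_pos())
a=bot.read_camera("top")["pixels"][130:250,215:365];b=bot.read_camera("side")["pixels"][140:260,220:370]
cv2.imwrite("pics/dn2.png",np.hstack([cv2.resize(x,(400,320),interpolation=cv2.INTER_CUBIC) for x in(a,b)]))
```

```text
[-1.02629852  0.99077393  2.22696603]
1 [-3.64  1.84  7.11] 0.052667583190225103
2 [-8.95  3.33 16.12] 0.0524351334208628
[-9.12358065  3.05327535 15.67546293] 10.85 [ 0.49693985 -0.0569653   0.05244846]
```

View pics/dn2.png

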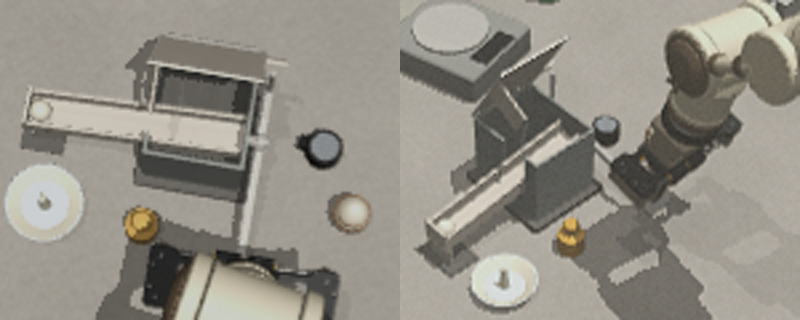

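The lever is on its stop (16 N, no further travel) and the ball is settled. Now I ease it back up.

Run:
```python
from h import *
for th,s in((.40,.01),(.25,.014),(.10,.012),(-.05,.006)):
    p,r=pose(th,0); bot.line_to(p,r,max_speed=s); print(th,bot.current_contact_force().round(2),bot.current_ee_pos().round(4),bot.current_clock())
a=bot.read_camera("top")["pixels"][130:250,215:365];b=bot.read_camera("side")["pixels"][140:260,220:370]
cv2.imwrite("pics/up.png",np.hstack([cv2.resize(x,(400,320),interpolation=cv2.INTER_CUBIC) for x in(a,b)]))
```

```text
0.4 [ 1.66 -0.24  2.79] [ 0.4986 -0.0576  0.0549] 11.45
0.25 [-1.52  0.33  2.62] [ 0.4963 -0.0568  0.0762] 13.15
0.1 [ 3.22 -0.2   2.  ] [ 0.4985 -0.0574  0.098 ] 15.1083
-0.05 [-0.53 -0.5  -0.3 ] [ 0.5029 -0.0585  0.119 ] 18.875
```

View pics/up.png

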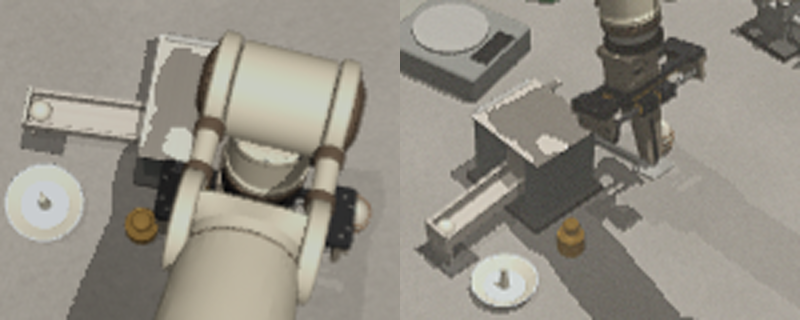

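The lid is shut, the ball is at the trough's end (40,110), and the force reading is back at its no-contact level. I'll retreat straight up and hand in.

Run:
```python
from h import *
p=np.array(bot.current_ee_pos())
bot.line_to(p+[0,0,.01],max_speed=.015); bot.line_to(p+[-.02,0,.08],max_speed=.06); bot.hold(.5)
print(bot.current_contact_force(),bot.current_clock(),bot.job_done())
```

```text
the job is handed in; nothing more can be done
[-0.19200037  0.51073371  0.55727746] 21.6583 None
```

I pressed the lever to its stop and the lid swung open. The ball rolled out and settled at the trough's end, then I eased the lid shut slowly. I handed the job in at 21.7 s with the arm clear; no result came back from the judging.

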